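Pack the hole-saw kit back into its tray

ROBOT

A 6-joint arm with a two-finger parallel gripper is mounted at the origin on a cart in front of the work surface, level with it; the furniture and walls round the work are solid. World frame = base frame: x ahead of the robot, y to its left, z up, the work surface at z = 0. Lengths are in m, angles in rad, forces in N, time in s.
With the tool pointing down it reaches from about 0.25 to 0.85 m from the base axis. Payload 12.5 kg.
Tool frame: the origin (TCP) lies between the finger pads; the fingertips stand 14 mm ahead of it and the grasp point (between the pads) lies 5 mm behind it; z points along the fingers, y is the line along which they close (so a half turn about z gives the same grasp; the last joint's range is limited). The gripper opens to 93 mm and grips with 3 to 60 N. Pads are 15 mm wide; open, the fingers measure 128 mm over their backs; the gripper's body (75 mm by 188 mm) begins 65 mm behind the grasp point.
Start: joints at [1.081, 0.351, 1.652, -0, 1.139, -0.085], TCP at [0.217, 0.506, 0.233] pointing down, gripper open.
Joint ranges: [-2.75, 2.75], [-0.79, 2.1], [0.01, 2.65], [-1.57, 4.71], [0.07, 3.14], [-2.87, 2.87]. Speed limits (rad/s): [2.22, 2.22, 2.79, 3.14, 3.14, 3.14].

INTERFACE

Orientations are given as a rotation vector (axis times angle).
In Python, from station import * gives the robot as it stands. The module is installed in compiled form; this text tells all that it offers.
- The arm moves only by the tool jog_arm, never from a script. Its argument "targets" is a list of rows, each a list of 5 numbers: the closure, from 0 (fully open) to 1 (shut), then the shift along the tool's x, y, z in m, then the turn about the tool's z in degrees. In form: [[fingers, tx, ty, tz, turn], ...]. A call has 1 to 12 rows; each row is the pose to reach, as a shift and turn from the pose commanded when the call began, along the tool's axes at that moment; what a row does not reach only later rows make up. A row lasts 1/10 s, in which the tool goes at most 50 mm and 8.59 degrees, less where a joint would pass 70% of its speed; a pose out of reach is approached as far as the arm can. A call with a gripper value outside its range is refused whole. The fingers move at their own pace and stop on an object; "squeeze" is the grip in N (left out, the last holds). Time passes only in rows, so rows that repeat a pose let the fingers close. It gives the time, the measured TCP pose, the force, the opening and the grip force at its end, in the units of the state.
- state(): the state, without advancing time (a new reading comes with each control period).
- snapshot(name): name is "side" or "top" or "wrist"; returns (picture, depth): 420x560x3 uint8, blue, green, red; 420x560 float32, m along the optical axis (not along the pixel's ray), 0 where there is no reading.
- get_calibration(name): a dict with "fx", "fy", "cx", "cy" (pixels), "k1" (the pictures are not rectified: a ray, as slopes to the right and down, at radius r is drawn at 1 + k1 r^2 times it, then the intrinsics apply), "rvec" (rotation vector, rad) and "tvec" (3), from world to camera coordinates, as OpenCV has them. Camera axes: x right, y down, z forward; pixel columns grow to the right and rows downward; lengths in m; the calibration is good to about 2 mm. A picture is of the moment at which its call begins: read the wrist's pose just before it. get_calibration takes no time and is no camera call; for the wrist camera it gives the pose at the moment of the call.
- sign_off(): hands the job in; it is judged then, once.
The state is a dict: "time": time; "joint_positions": joint angles; "qd": joint speeds; "tau": joint torques, N m; "position": TCP position; "eef_rot": TCP orientation; "wrist_force": force on the tool from outside, world axes, zero at the start; "ft_torque": the same for the moment, N m; "gripper_width": finger opening in m; "grip_force": force on a finger pad.
Only numpy, scipy, OpenCV 4.12 (cv2) and the standard library are available. Lean on these libraries where they do the work, as an engineer would, in place of code of your own. Each camera call takes 0.05 s, during which the arm holds its last target. There are 200 camera calls.

TASK

Pack the hole-saw kit back into its tray: stand the three hole saws teeth down over the tapered post, nested one over another with the smallest innermost and the largest outermost, all standing on the tray's floor, and lay the arbor in its two V rests. The diamond tile bit and the plain pipe sleeve are not part of the kit: leave them where they stand.

Things in the scene. Friction and masses are not known exactly. Their poses are not given: they have to be found in the camera images.
- kit_tray: Plywood tray fixed on the bench, 170 mm (its x) by 104 mm (its y). Origin at the centre of its underside, z up. Floor 10 mm above the bench; a lip 8 mm thick runs round it, top 18 mm above the bench. A tapered wooden post stands at its x = -32, y = 0; two wooden V rests for the arbor stand at its x = +54. It may lie at any yaw, left or right of the saw's handle.
- tray_post (a point): Foot of the tapered post on the tray's floor (10 mm above the bench), at tray x = -32, y = 0. The post is 28 mm tall, 13 mm in diameter for its lowest 8 mm and tapering to about 5 mm near the tip. Three fine rings round it are scribed on the floor, one for each saw. Axes parallel to the tray's.
- tray_rest (a point): Arbor's axis when home: tray x +54, y 0, 36 mm above the bench; the arbor lies along the tray's y, either way round. Two V rests, each 12 mm thick, at tray y 23 to 35 and -35 to -23 mm; the 46 mm gap between is for the 24 mm collar and the fingers. V bottoms 30 mm, tops 42 mm above the bench, sides at 45 degrees, 24 mm wide at the top. Axes parallel to the tray's.
- saw_small: Small hole saw, dark steel cup standing mouth (teeth) down, closed at the top with a dark threaded hole: outer diameter 25 mm, 36 mm tall, bore 19 mm and 32 mm deep, slots in the side. Origin at the centre of the toothed rim (underside), z up. About 50 g.
- saw_middle: Middle hole saw, same make, mouth down: outer diameter 44 mm, 44 mm tall, bore 38 mm and 40 mm deep. Origin at the centre of the toothed rim (underside), z up. About 90 g.
- saw_large: Large hole saw, same make, mouth down: outer diameter 64 mm, 52 mm tall, bore 58 mm and 48 mm deep. Origin at the centre of the toothed rim (underside), z up. The top edges of all three are chamfered 3 mm. About 150 g.
- arbor: The saws' arbor lying on the bench, 96 mm long: an eight-sided steel collar in the middle (24 mm long, 26 mm over the flats; grasp it here, across the arbor), a 7 mm pilot drill on its +x side, an 11 mm hexagonal shank on its -x side. x runs along the arbor. Origin on the underside of the collar at its middle, 13 mm below the axis. About 160 g.
- tile_bit: Look-alike, not of the kit: diamond tile bit of bright steel, cup 40 mm in diameter and 46 mm tall, mouth down, smooth rim without teeth or slots, with a hexagonal shank 11 mm thick standing 30 mm up from its top. Origin at the centre of its underside.
- pipe_sleeve: Look-alike, not of the kit: plain steel pipe sleeve standing on end, outer diameter 48 mm, inner 39 mm, 40 mm tall, open at both ends so that the bench shows through. Origin at the centre of its underside.
Things that resemble listed ones, but are neither listed nor needed, are in the scene too. Leave any orange look-alike of the saw_middle alone.

How it is judged:
By the outcome, as a careful person would: the job done as asked, in the order asked, and still so for the second after the job is handed in, with the robot touching nothing.
It also fails if it takes over 136 s, if anything falls off the work surface, if the arm or the gripper's body presses on something with over 40 N, if the wrist force passes 120 N, or if a joint passes its speed limit or range.

## Working session

There is one attempt and no reset: what is moved stays moved. The work goes in short steps, Python scripts to look and compute and a tool call to move; the robot and the scene stay as the last step left them, time stands still between calls to the robot, and variables do not carry over. Pictures are saved under pics/ and viewed, at most 14 in all, crops included, and the job is handed in when it is done.

Besides the shell and the picture viewer there is one more tool, called after "Request:" as name(argument=value, ...), one argument or row to a line, values as JSON. jog_arm: Moves the arm, as the interface text tells. Its arguments: {"type":"object","properties":{"targets":{"type":"array"},"squeeze":{"type":"number"}},"required":["targets"]}

```bash
mkdir -p pics; cat > h.py <<'E'
import numpy as np, cv2
from station import *
from scipy.spatial.transform import Rotation as R
def cam(n):
    c=get_calibration(n); Rm=R.from_rotvec(np.ravel(c["rvec"])).as_matrix(); return c,Rm,np.ravel(c["tvec"])
def rays(c,u,v):
    x=(np.asarray(u,float)-c["cx"])/c["fx"]; y=(np.asarray(v,float)-c["cy"])/c["fy"]
    a,b=x.copy(),y.copy()
    for _ in range(8):
        f=1+c["k1"]*(a*a+b*b); a,b=x/f,y/f
    return np.stack([a,b,np.ones_like(a)],-1)
def cloud(n,d,cc=None):
    c,Rm,t=cc or cam(n)
    v,u=np.mgrid[:d.shape[0],:d.shape[1]]
    P=rays(c,u,v)*d[...,None]
    W=(P-t)@Rm
    W[d<=0]=np.nan
    return W
def onplane(n,u,v,z,cc=None):
    c,Rm,t=cc or cam(n)
    r=rays(c,u,v)@Rm; o=-t@Rm
    return o+r*((z-o[2])/r[...,2])[...,None]
def snap(n,f):
    cc=cam(n); p,d=snapshot(n); cv2.imwrite(f"pics/{f}.png",p); np.savez(f"{f}.npz",p=p,d=d); return p,d,cc
E
python3 - <<'E'
from h import *
for n in("top","side","wrist"):
    p,d,cc=snap(n,n+"0"); c,Rm,t=cc; print(n,c["fx"],c["k1"],-t@Rm,Rm[2],(d>0).mean())
print(state())
a=[cv2.imread(f"pics/{n}0.png") for n in("top","side")]
cv2.imwrite("pics/ts.png",cv2.resize(np.vstack(a),(450,600*1)) if 0 else np.vstack(a))
E
```

```text
top 415.82266126646505 -0.016449692469428866 [ 0.36866163 -0.02142319  1.22651536] [ 0.1432436   0.00834045 -0.98965232] 0.9958971088435374
side 463.3199782664908 0.029181578122451885 [ 0.04821999 -0.98138574  0.64493893] [ 0.38487576  0.79623947 -0.46676906] 0.9958843537414966
wrist 299.0838189656804 -0.0022423336485317864 [0.14979803 0.53525921 0.38496032] [ 0.24423706 -0.10567447 -0.96394044] 0.9959566326530612
{'time': 0.15, 'joint_positions': array([ 1.08137104e+00,  3.51070223e-01,  1.65224029e+00,  3.11287846e-05,
        1.13912141e+00, -8.45928085e-02]), 'qd': array([ 0.00014326, -0.00199468, -0.00336834,  0.0003394 ,  0.00192696,
        0.00157025]), 'tau': array([ 2.66333227e-04, -4.97457755e+01, -2.85339421e+01,  6.98170136e-02,
        2.46571127e-02, -1.11549734e-04]), 'position': array([0.21647787, 0.50534364, 0.23226223]), 'eef_rot': array([-6.31542604e-01, -3.07718925e+00,  1.25172206e-03]), 'wrist_force': array([ 0.20029541, -0.32319832, -0.35230095]), 'ft_torque': array([ 0.04541907,  0.0319109 , -0.02968743]), 'grip_force': 0.0, 'gripper_width': 0.09281410525153945}
```

View pics/top0.png

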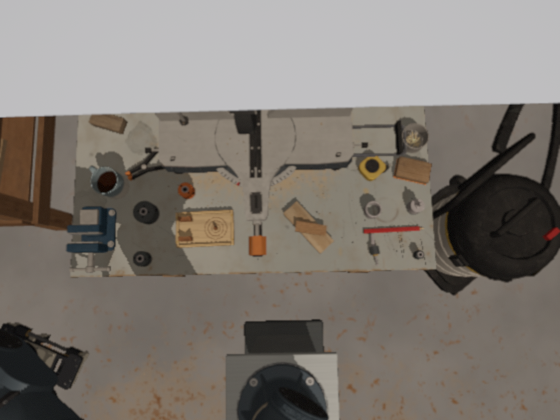

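View pics/side0.png

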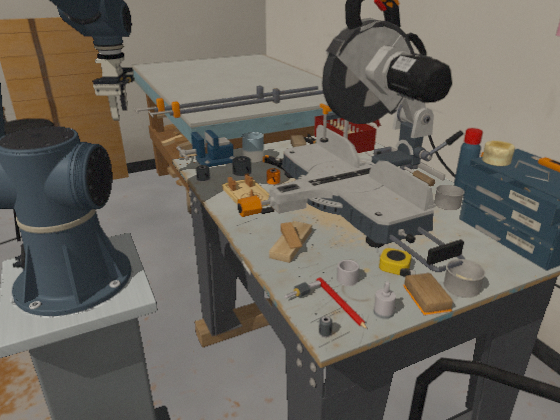

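The top view shows the tray at (205,229), with its post at (214,227) and rests at (184,229). Two dark saws stand at (145,211) and (142,258). An orange look-alike is at (186,189). The right side has the sleeve (373,208), tile bit (413,205), arbor (375,248) and small saw (418,254).

```bash
python3 - <<'E'
from h import *
z=np.load("top0.npz"); W=cloud("top",z["d"])
Ws=cloud("side",np.load("side0.npz")["d"])
for n,(u,v) in dict(A=(145,211),B=(142,258),orange=(186,189),small=(418,254),sleeve=(373,208),tile=(413,205),arbor=(375,248),tray=(205,229),post=(214,227),handle=(257,245)).items():
    w=W[v-16:v+17,u-16:u+17].reshape(-1,3); zt=np.nanpercentile(w[:,2],99.5) if n not in("tray",) else .02
    m=w[abs(w[:,2]-zt)<.006]
    c=m.mean(0); 
    s=Ws.reshape(-1,3); s=s[(np.hypot(s[:,0]-c[0],s[:,1]-c[1])<.05)&(s[:,2]>.02)]
    print(n,"ztop",zt.round(4),"cen",c.round(4),"span",np.ptp(m[:,:2],axis=0).round(4),len(m),"side zmax",np.nanpercentile(s[:,2],99.5).round(4) if len(s) else None, "near bench",np.nanpercentile(w[:,2],10).round(4))
# obstacles: max height map y vs x
V=np.vstack([W.reshape(-1,3),Ws.reshape(-1,3)]); V=V[~np.isnan(V).any(1)]
print("rows x .2...  cols y .5..-.5")
for x in np.arange(.2,.65,.05):
    print(round(x,2),[int(1000*q[:,2].max()) if len(q:=V[(abs(V[:,0]-x)<.025)&(abs(V[:,1]-y)<.025)&(V[:,2]<.8)]) else -1 for y in np.arange(.5,-.55,-.05)])
c1=cv2.resize(z["p"][170:275,100:260],None,fx=4.5,fy=4.5,interpolation=2); 
c2=cv2.resize(z["p"][180:272,345:440],None,fx=4.5,fy=4.5,interpolation=2)
cv2.imwrite("pics/c1.png",c1)
s=np.load("side0.npz")["p"]
l=cv2.resize(s[130:225,180:300],(480,380),interpolation=2); r=cv2.resize(s[240:350,270:420],(320,235),interpolation=2)
im=np.zeros((600,800,3),np.uint8); im[:380,:480]=l; im[:235,480:]=r; im[235:235+310,480:]=cv2.resize(c2,(320,310)); cv2.imwrite("pics/c2.png",im)
E
```

```text
A ztop 0.0566 cen [0.5632 0.3869 0.0529] span [0.0617 0.0613] 250 side zmax 0.0551 near bench -0.0029
B ztop 0.048 cen [0.4304 0.3951 0.0447] span [0.0401 0.0408] 129 side zmax 0.0455 near bench -0.0037
orange ztop 0.0485 cen [0.6275 0.2691 0.0448] span [0.0363 0.0413] 117 side zmax 0.0467 near bench -0.0034
small ztop 0.0383 cen [ 0.4242 -0.401   0.0358] span [0.023  0.0223] 50 side zmax 0.039 near bench -0.0045
sleeve ztop 0.042 cen [ 0.5589 -0.2741  0.0395] span [0.0448 0.0467] 81 side zmax 0.0417 near bench -0.0033
tile ztop 0.0752 cen [ 0.5643 -0.3992  0.0744] span [0.0084 0.0099] 14 side zmax 0.0768 near bench -0.0036
arbor ztop 0.0272 cen [ 0.4412 -0.274   0.0248] span [0.0436 0.0199] 52 side zmax 0.0286 near bench -0.0035Traceback (most recent call last):
  File "<stdin>", line 9, in <module>
AttributeError: 'float' object has no attribute 'round'
```

```bash
python3 - <<'E'
from h import *
z=np.load("top0.npz"); W=cloud("top",z["d"])
Ws=cloud("side",np.load("side0.npz")["d"])
V=np.vstack([W.reshape(-1,3),Ws.reshape(-1,3)]); V=V[~np.isnan(V).any(1)]
for x in np.arange(.3,.7,.05):
    print(round(x,2),[int(1000*q[:,2].max()) if len(q:=V[(abs(V[:,0]-x)<.025)&(abs(V[:,1]-y)<.025)&(V[:,2]<.6)]) else -1 for y in np.arange(.5,-.55,-.05)])
# tray: fit rectangle to floor/lip pixels
w=W[200:256,165:245]; m=(w[...,2]>.005)&(w[...,2]<.06)
n,l,st,ce=cv2.connectedComponentsWithStats(m.astype(np.uint8)); k=1+np.argmax(st[1:,4])
q=w[l==k]; print("rect",cv2.minAreaRect(q[:,:2].astype(np.float32)*1000))
for lo,hi in((.028,.06),):
    m2=(w[...,2]>lo); n,l,st,ce=cv2.connectedComponentsWithStats(m2.astype(np.uint8))
    for i in range(1,n): print(st[i,4],w[l==i].mean(0).round(4),w[l==i][:,2].max().round(4))
m=(W[...,2]>.004)&(W[...,2]<.05); q=W[238:262,365:392]; mm=m[238:262,365:392]
print("arbor rect",cv2.minAreaRect(q[mm][:,:2].astype(np.float32)*1000))
c1=cv2.resize(z["p"][170:275,100:260],None,fx=4.5,fy=4.5,interpolation=2); 
cv2.imwrite("pics/c1.png",c1)
c2=z["p"][180:272,345:440]
s=np.load("side0.npz")["p"]
l=cv2.resize(s[130:225,180:300],(480,380),interpolation=2); r=cv2.resize(s[240:350,270:420],(320,235),interpolation=2)
im=np.zeros((600,800,3),np.uint8); im[:380,:480]=l; im[:235,480:]=r; im[235:235+310,480:]=cv2.resize(c2,(320,310)); cv2.imwrite("pics/c2.png",im)
E
```

```text
0.3 [539, 517, -787, -789, -783, -787, -787, -788, -784, -785, -783, -787, -786, -787, -788, -787, -787, -787, -787, -782, -786]
0.35 [-781, -790, -786, -784, -785, -788, -789, -783, -790, -786, -788, -789, -790, -784, -785, -789, -786, -787, -789, -787, -789]
0.4 [67, 8, 48, 40, 4, 4, 6, 3, 5, 65, 6, 7, 5, 5, 4, 19, 22, 8, 39, 5, -789]
0.45 [111, 6, 50, 40, 24, 22, 21, 21, 79, 81, 5, 5, 26, 27, 8, 31, 28, 6, 39, 7, -1]
0.5 [110, 5, 7, 6, 45, 48, 39, 21, 75, 79, 6, 47, 43, 32, 5, 20, 19, 12, 13, 7, -1]
0.55 [83, 4, 58, 55, 45, 46, 23, 23, 87, 91, 74, 43, 27, 5, 6, 44, 43, 6, 79, 5, -45]
0.6 [93, 96, 56, 56, 46, 48, 5, 5, 88, 90, 83, 25, 6, 5, 6, 42, 40, 6, 50, 5, -44]
0.65 [98, 94, 11, 6, 49, 49, 40, 89, 87, 89, 87, 62, 9, 6, 5, 34, 36, 34, 33, 36, -1]
rect ((514.9573364257812, 219.75381469726562), (104.31385803222656, 173.1355743408203), 1.421671748161316)
15 [0.5665 0.0938 0.0827] 0.0871
58 [0.5424 0.2706 0.0375] 0.0467
8 [0.5156 0.1832 0.0351] 0.0392
58 [0.4841 0.2693 0.0377] 0.0486
arbor rect ((443.70355224609375, -286.5442810058594), (65.88922882080078, 73.11585998535156), 81.34838104248047)
```

View pics/c2.png

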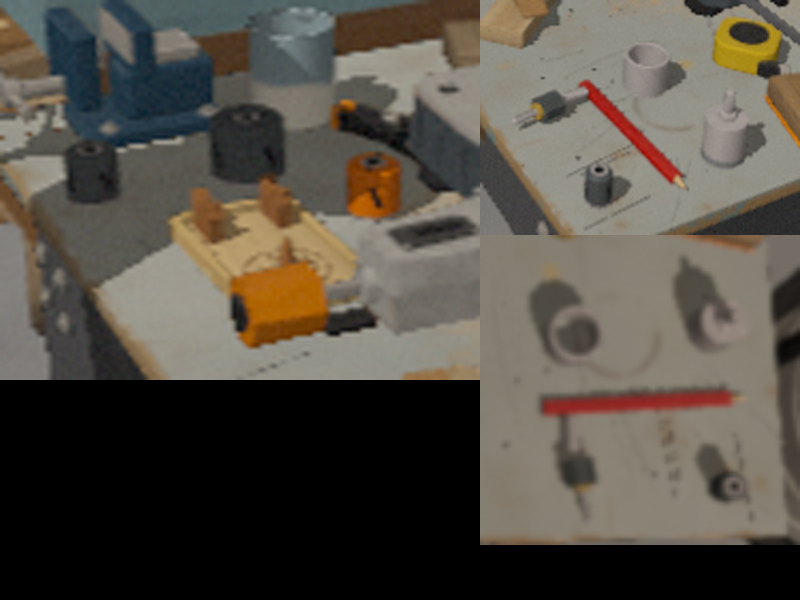

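View pics/c1.png

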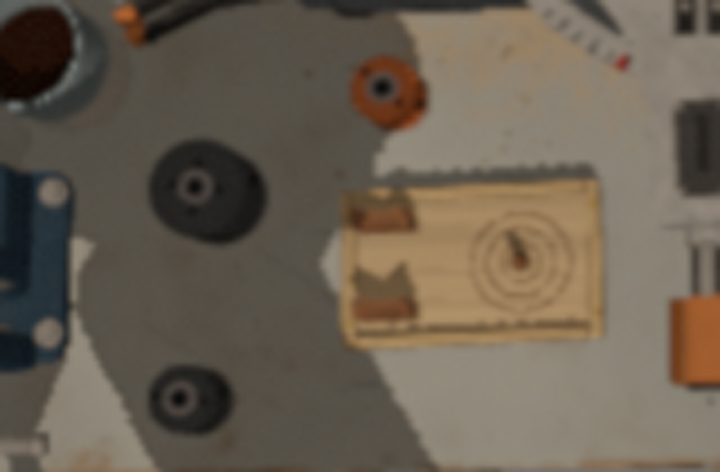

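Dark, slotted, capped cups fit the description: large at top-view (145,211), 62 mm wide, and middle at (142,258), 41 mm wide. The small saw is at (418,254), 23 mm wide. The cup at (186,189) is orange, so I leave it alone. The sleeve at (373,208) is open and the bit at (413,205) has a shank, so both stay. Next I move over the left side for a close view.

```bash
cat >> h.py <<'E'
def plan(x,y,z,yaw,s=None):
    """shift (mm) in tool axes and turn (deg) to put TCP at x,y,z with tool y at world angle yaw (deg)"""
    s=s or state(); Rm=R.from_rotvec(s["eef_rot"]).as_matrix()
    d=Rm.T@(np.array([x,y,z])-s["position"]); a=np.degrees(np.arctan2(Rm[1,1],Rm[0,1]))
    print("shift mm",(d*1000).round(1),"turn",round((a-yaw+180)%360-180,1),"| tilt",(Rm[:2,2]).round(4))
E
python3 -c "
from h import *
plan(.47,.27,.25,0)"
```

```text
shift mm [-325.7 -116.5  -17.7] turn 66.8 | tilt [-0.0004 -0.0007]
```

Request:
jog_arm(
  targets=[
    [0,-0.326,-0.116,-0.018,66.8],
    [0,-0.326,-0.116,-0.018,66.8],
    [0,-0.326,-0.116,-0.018,66.8],
    [0,-0.326,-0.116,-0.018,66.8],
    [0,-0.326,-0.116,-0.018,66.8],
    [0,-0.326,-0.116,-0.018,66.8],
    [0,-0.326,-0.116,-0.018,66.8],
    [0,-0.326,-0.116,-0.018,66.8],
    [0,-0.326,-0.116,-0.018,66.8],
    [0,-0.326,-0.116,-0.018,66.8],
    [0,-0.326,-0.116,-0.018,66.8],
    [0,-0.326,-0.116,-0.018,66.8],
  ],
  squeeze=25,
)

```text
time: 1.35
position: [0.47, 0.2712, 0.2507]
eef_rot: [-2.218, -2.225, 0.0]
wrist_force: [0.1, 0.6, 0.6]
gripper_width: 0.0929
grip_force: 0.0
```

```bash
python3 -c "
from h import *
s=state();print(s['position'],s['joint_positions']);snap('wrist','w1');c,Rm,t=cam('wrist');print(-t@Rm,Rm);np.savez('w1c.npz',R=Rm,t=t)
plan(.47,.27,.25,0)"
```

```text
[0.47002292 0.27116357 0.25065294] [4.37451606e-01 3.19024243e-01 1.64977852e+00 5.05678036e-05
 1.17281025e+00 4.34410017e-01]
[0.47087412 0.34552519 0.40344887] [[ 9.99996722e-01  2.49705271e-03  5.65818094e-04]
 [ 2.25682615e-03 -9.64023483e-01  2.65807508e-01]
 [ 1.20919729e-03 -2.65805359e-01 -9.64025959e-01]]
shift mm [-1.1 -0.1  0.6] turn 0.1 | tilt [-0. -0.]
```

View pics/w1.png

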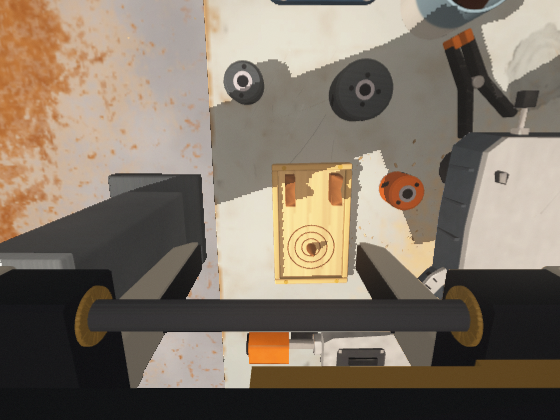

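The wrist view shows the middle saw at (242,82), the large at (365,90) and the tray with its rings centred near (311,247). The rests are at (290,190) and (335,188), and the orange one is at (403,190).

```bash
python3 - <<'E'
from h import *
z=np.load("w1.npz"); p,d=z["p"],z["d"]; cc=cam("wrist"); W=cloud("wrist",d,cc)
from scipy.optimize import least_squares
for n,(u,v),h in(("middle",(242,82),.044),("large",(365,90),.052)):
    w=W[v-45:v+45,u-45:u+45].reshape(-1,3); m=w[abs(w[:,2]-h)<.006]
    hh=m[:,2]; (c,r)=cv2.minEnclosingCircle(m[:,:2].astype(np.float32)*1000); print(n,"z",np.nanpercentile(hh,[50,90]).round(4),"enc",np.round(c,1),round(r,1),"mean",m.mean(0).round(4))
    # dark hole
    g=cv2.cvtColor(p,6)
# tray outer rect by height
w=W[150:300,255:370]; m=(w[...,2]>.013)&(w[...,2]<.024); q=w[m]
print("tray",cv2.minAreaRect(q[:,:2].astype(np.float32)*1000), "floor z",np.nanmedian(W[205:215,305:320,2]),"bench",np.nanmedian(W[240:270,235:260,2]))
m=w[...,2]>.027; k,l,st,ce=cv2.connectedComponentsWithStats(m.astype(np.uint8))
for i in range(1,k):
    if st[i,4]>8:
        t=w[l==i]; t=t[t[:,2]>t[:,2].max()-.012]; print(st[i,4],t.mean(0).round(4),t.min(0).round(4),t.max(0).round(4))
# rings: dark on floor -> rectify floor to world mm map
X,Y=np.meshgrid(np.arange(.46,.57,.0005),np.arange(.14,.24,.0005)); P=np.stack([X,Y,np.full_like(X,.010)],-1)
c,Rm,t=cc; C=P@Rm.T+t; xy=C[...,:2]/C[...,2:]; f=1+c["k1"]*(xy**2).sum(-1)
mu=(c["fx"]*xy[...,0]*f+c["cx"]).astype(np.float32); mv=(c["fy"]*xy[...,1]*f+c["cy"]).astype(np.float32)
r=cv2.remap(p,mu,mv,1); g=cv2.cvtColor(r,6)
b=(cv2.GaussianBlur(g,(0,0),4).astype(float)-cv2.GaussianBlur(g,(0,0),.8)).clip(0,20)
# radial score
best=[]
for x in np.arange(.505,.526,.0005):
  for y in np.arange(.175,.2,.0005):
    rr=np.hypot(X-x,Y-y); k=np.round(rr/.0005).astype(int); s=np.bincount(k.ravel(),b.ravel(),80)/np.maximum(np.bincount(k.ravel(),minlength=80),1)
    best.append((np.std(s[20:70]),x,y,s))
best.sort(key=lambda a:-a[0])
for q in best[:4]: print(np.round(q[:3],4))
s=best[0][3]; print("peak radii mm",[i/2 for i in range(10,75) if s[i]>s[i-1] and s[i]>=s[i+1] and s[i]>2])
E
```

```text
middle z [0.0446 0.0458] enc [430.9 397.5] 22.0 mean [0.4313 0.3973 0.0444]
large z [0.0527 0.0538] enc [565.1 388. ] 32.2 mean [0.564  0.3881 0.0525]
tray ((515.923583984375, 218.2940673828125), (104.17264556884766, 170.1167449951172), 1.3655253648757935) floor z 0.010655996642771044 bench 0.00033501160581627146
336 [0.5429 0.273  0.0392] [0.5368 0.2546 0.0329] [0.5496 0.2911 0.0447]
296 [0.4852 0.2718 0.0397] [0.4791 0.2533 0.0328] [0.4919 0.2897 0.0447]
531 [0.5177 0.2723 0.2603] [0.5172 0.2641 0.2555] [0.5194 0.2814 0.2674]
42 [0.516  0.1881 0.0329] [0.5125 0.1846 0.0274] [0.5208 0.1911 0.0394]
115 [0.4799 0.3024 0.3336] [0.4649 0.3018 0.3325] [0.4948 0.3032 0.3349]
[7.0525 0.5165 0.1855]
[6.9015 0.5165 0.186 ]
[6.7688 0.517  0.1855]
[6.6228 0.517  0.186 ]
peak radii mm [5.5, 13.0, 22.5, 32.5]
```

Request:
jog_arm(
  targets=[
    [0,-0.6,-0.03,0.03,0],
    [0,-0.6,-0.03,0.03,0],
    [0,-0.6,-0.03,0.03,0],
    [0,-0.6,-0.03,0.03,0],
    [0,-0.6,-0.03,0.03,0],
    [0,-0.6,-0.03,0.03,0],
    [0,-0.6,-0.03,0.03,0],
    [0,-0.6,-0.03,0.03,0],
    [0,-0.6,-0.03,0.03,0],
    [0,-0.6,-0.03,0.03,0],
    [0,-0.6,-0.03,0.03,0],
    [0,-0.6,-0.03,0.03,0],
  ],
)

```text
time: 2.6
position: [0.4404, -0.3297, 0.2208]
eef_rot: [2.22, 2.223, 0.0]
wrist_force: [0.9, 0.1, -0.3]
gripper_width: 0.0935
grip_force: 0.0
```

```bash
python3 - <<'E'
from h import *
s=state(); print(s["time"],s["position"]); p,d,cc=snap("wrist","w2"); W=cloud("wrist",d,cc)
for n,c0,h in(("small",(.425,-.402),.036),("arbor",(.442,-.275),.024)):
    m=W[(np.hypot(W[...,0]-c0[0],W[...,1]-c0[1])<.04)&(W[...,2]>h-.006)&(W[...,2]<.06)]
    c,r=cv2.minEnclosingCircle(m[:,:2].astype(np.float32)*1000); print(n,"z90",np.percentile(m[:,2],[50,90,99]).round(4),np.round(c,1),round(r,1),m.mean(0).round(4),cv2.minAreaRect(m[:,:2].astype(np.float32)*1000))
m=W[(np.hypot(W[...,0]-.442,W[...,1]+.275)<.055)&(W[...,2]>.006)&(W[...,2]<.06)]
q=m[:,:2]-m[:,:2].mean(0); print("arbor axis",np.linalg.svd(q,full_matrices=False)[2][0],cv2.minAreaRect(m[:,:2].astype(np.float32)*1000))
E
```

```text
2.6 [ 0.44039343 -0.32974943  0.22077265]
small z90 [0.0365 0.0378 0.0387] [ 424.2 -402.6] 12.7 [ 0.4244 -0.4008  0.0361] ((423.91204833984375, -402.0473327636719), (24.428855895996094, 23.80780601501465), 25.51909637451172)
arbor z90 [0.0237 0.027  0.0281] [ 443.7 -276.5] 38.4 [ 0.4427 -0.2765  0.0233] ((443.7704772949219, -276.6729431152344), (76.77249908447266, 25.907764434814453), 7.927472114562988)
arbor axis [-0.99376751 -0.11147254] ((446.73480224609375, -282.7861022949219), (103.95406341552734, 41.12385177612305), 12.673792839050293)
```

View pics/w2.png

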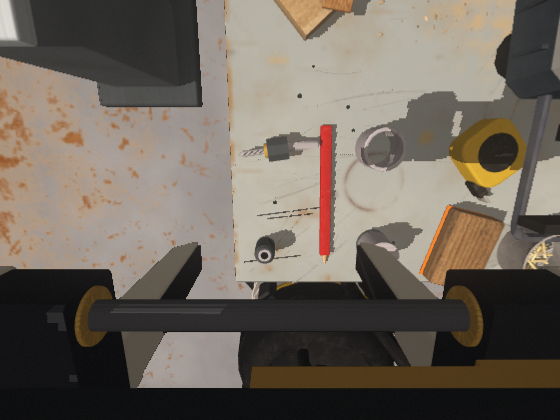

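The wrist view shows the small saw at (264,250) and the arbor from (245,152) to (320,143), with its collar at (278,148) and its shank beside the red pencil. The sleeve (380,150) and tile bit (378,240) stay put. Picking the small saw.

Request:
jog_arm(
  targets=[
    [0.4,-0.072,-0.016,0.12,0],
    [0.4,-0.072,-0.016,0.12,0],
    [0.4,-0.072,-0.016,0.12,0],
    [0.4,-0.072,-0.016,0.16,0],
    [0.4,-0.072,-0.016,0.198,0],
    [0.4,-0.072,-0.016,0.198,0],
    [0.4,-0.072,-0.016,0.198,0],
    [1,-0.072,-0.016,0.198,0],
    [1,-0.072,-0.016,0.198,0],
    [1,-0.072,-0.016,0.198,0],
    [1,-0.072,-0.016,0.198,0],
    [1,-0.072,-0.016,0.198,0],
  ],
)

```text
time: 3.85
position: [0.4248, -0.4001, 0.0233]
eef_rot: [2.221, 2.221, -0.0]
wrist_force: [-0.9, 0.8, 5.3]
gripper_width: 0.0235
grip_force: 25.0
```

```bash
python3 -c "
from h import *
s=state();print(s['position'],s['gripper_width'],s['grip_force'],s['wrist_force'])
plan(.5166,.186,.12,1.3)"
```

```text
[ 0.42484936 -0.40014261  0.02325186] 0.02350432802505304 24.9990080203861 [-0.90795004  0.77686215  5.33700465]
shift mm [586.1  91.8 -97. ] turn -1.3 | tilt [ 0.0005 -0.0005]
```

Request:
jog_arm(
  targets=[
    [1,0,0,-0.02,0],
    [1,0,0,-0.06,0],
    [1,0,0,-0.11,0],
    [1,0,0,-0.15,0],
    [1,0.3,0.046,-0.15,0],
    [1,0.3,0.046,-0.15,0],
    [1,0.3,0.046,-0.15,0],
    [1,0.3,0.046,-0.15,0],
    [1,0.3,0.046,-0.15,0],
    [1,0.3,0.046,-0.15,0],
    [1,0.3,0.046,-0.15,0],
    [1,0.3,0.046,-0.15,0],
  ],
)

```text
time: 5.05
position: [0.4708, -0.0991, 0.1728]
eef_rot: [2.218, 2.224, -0.0]
wrist_force: [0.2, -0.0, 0.0]
gripper_width: 0.0237
grip_force: 25.0
```

Request:
jog_arm(
  targets=[
    [1,0.286,0.046,0,-1.3],
    [1,0.286,0.046,0,-1.3],
    [1,0.286,0.046,0,-1.3],
    [1,0.286,0.046,0,-1.3],
    [1,0.286,0.046,0,-1.3],
    [1,0.286,0.046,0,-1.3],
    [1,0.286,0.046,0.08,-1.3],
    [1,0.286,0.046,0.08,-1.3],
    [1,0.286,0.046,0.08,-1.3],
    [1,0.286,0.046,0.08,-1.3],
  ],
)

```text
time: 6.05
position: [0.5174, 0.185, 0.0933]
eef_rot: [2.198, 2.245, -0.0]
wrist_force: [0.1, 0.6, 0.4]
gripper_width: 0.0235
grip_force: 25.0
```

```bash
python3 - <<'E'
from h import *
s=state();print(s['position'],s['gripper_width'],s['grip_force'],s['time'])
plan(.5166,.186,.09,1.3)
p,d,cc=snap("wrist","w3"); ps,ds,cs=snap("side","s3")
a=cv2.resize(p[230:420,180:380],(400,380),interpolation=2); c,Rm,t=cs
C=Rm@(s["position"])+t; u,v=int(c["fx"]*C[0]/C[2]+c["cx"]),int(c["fy"]*C[1]/C[2]+c["cy"]); print(u,v)
b=cv2.resize(ps[v-40:v+55,u-50:u+50],(400,380),interpolation=2); cv2.imwrite("pics/v3.png",np.hstack([a,b]))
E
```

```text
[0.51738773 0.18497566 0.09330701] 0.023538122306328107 24.995741577004083 6.05
shift mm [ 1.  -0.8  3.3] turn -0.1 | tilt [-0.0001 -0.0001]
250 171
```

View pics/v3.png

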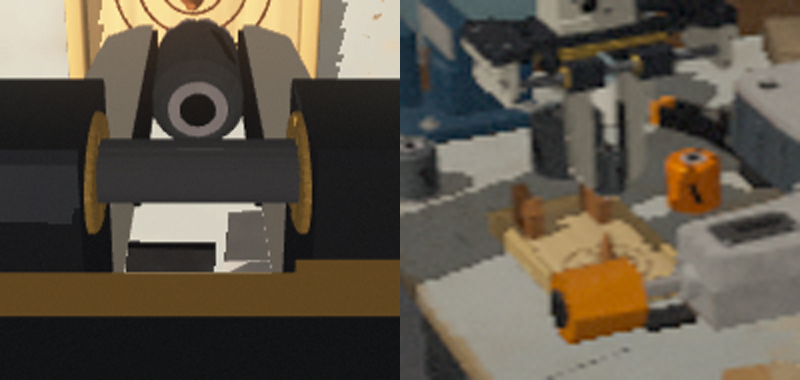

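The wrist view shows the held small saw, its hole at about (279,284) in the full picture. It stands straight between the pads, and the post tip is just beyond it.

```bash
python3 - <<'E'
from h import *
z=np.load("w3.npz"); p,d=z["p"],z["d"]; cc=cam("wrist"); W=cloud("wrist",d,cc); s=state()
w=W[235:305,240:320]; m=w[(abs(w[...,2]-s["position"][2]-.013)<.005)&(abs(w[...,0]-.5174)<.0115)]
print("top pts mean",m.mean(0).round(4),m.min(0).round(4),m.max(0).round(4),len(m))
for zz in(.104,.1063): print("hole",onplane("wrist",np.array(279.),np.array(284.),zz).round(4))
E
```

```text
top pts mean [0.518  0.1855 0.1076] [0.506  0.173  0.1026] [0.5289 0.1957 0.1123] 1563
hole [0.5194 0.1805 0.104 ]
hole [0.5194 0.1817 0.1063]
```

Request:
jog_arm(
  targets=[
    [1,0.002,-0.001,0.0,0],
    [1,0.002,-0.001,0.02,0],
    [1,0.002,-0.001,0.03,0],
    [1,0.002,-0.001,0.035,0],
    [1,0.002,-0.001,0.04,0],
    [1,0.002,-0.001,0.045,0],
    [1,0.002,-0.001,0.05,0],
    [1,0.002,-0.001,0.053,0],
    [1,0.002,-0.001,0.056,0],
    [1,0.002,-0.001,0.058,0],
    [1,0.002,-0.001,0.059,0],
    [1,0.002,-0.001,0.059,0],
  ],
)

```text
time: 7.35
position: [0.5156, 0.188, 0.0337]
eef_rot: [-2.196, -2.247, 0.0]
wrist_force: [-1.4, 0.4, -0.9]
gripper_width: 0.0238
grip_force: 25.0
```

Request:
jog_arm(
  targets=[
    [1,0,0,0.001,0],
    [0.5,0,0,0.001,0],
    [0.5,0,0,0.001,0],
    [0.5,0,0,0.001,0],
    [0.5,0,0,0.001,0],
    [0.4,0,0,-0.03,0],
    [0.4,0,0,-0.08,0],
    [0,0.04,-0.02,-0.13,0],
    [0,0.08,-0.04,-0.13,0],
    [0,0.08,-0.04,-0.13,0],
    [0,0.08,-0.04,-0.13,0],
  ],
)

```text
time: 8.45
position: [0.4733, 0.268, 0.164]
eef_rot: [2.193, 2.249, 0.001]
wrist_force: [0.3, 0.1, -0.4]
gripper_width: 0.0826
grip_force: 0.0
```

```bash
cat > look.py <<'E'
from h import *
import sys
f=sys.argv[1]; s=state(); p,d,cc=snap("wrist",f); W=cloud("wrist",d,cc); print(s["position"].round(4),s["time"])
for n,c0,h,r0 in(("small@post",(.5166,.186),.046,.02),("middle@post",(.5166,.186),.054,.03),("large@post",(.5166,.186),.062,.04),("middle",(.431,.3975),.044,.03),("large",(.565,.388),.052,.04)):
    m=W[(np.hypot(W[...,0]-c0[0],W[...,1]-c0[1])<r0)&(abs(W[...,2]-h)<.004)]
    if len(m)>20: print(n,"z",np.percentile(m[:,2],[50,95]).round(4),"c",np.round((m.min(0)+m.max(0))/2,4)[:2],"mean",m.mean(0).round(4)[:2],"span",np.ptp(m,axis=0).round(4),len(m))
E
python3 look.py w4; python3 -c "
from h import *
plan(.431,.3975,.15,0)"
```

```text
[0.4733 0.268  0.164 ] 8.45
small@post z [0.0465 0.0482] c [0.5169 0.1872] mean [0.5163 0.188 ] span [0.0249 0.0217 0.007 ] 415
middle z [0.0446 0.0461] c [0.4306 0.3973] mean [0.4311 0.3972] span [0.0437 0.0434 0.0074] 2367
large z [0.0527 0.054 ] c [0.5646 0.388 ] mean [0.5637 0.3883] span [0.0635 0.0634 0.0077] 5124
shift mm [131.5 -39.4  13.3] turn 1.4 | tilt [-0.0004 -0.0004]
```

Small saw stands on the floor over the post (top at 46 mm, centred within 1 mm). Now the middle one.

Request:
jog_arm(
  targets=[
    [0.1,0.131,-0.039,0.0,0],
    [0.1,0.131,-0.039,0.0,0],
    [0.1,0.131,-0.039,0.04,0],
    [0.1,0.131,-0.039,0.08,0],
    [0.1,0.131,-0.039,0.115,0],
    [0.1,0.131,-0.039,0.134,0],
    [0.1,0.131,-0.039,0.134,0],
    [0.1,0.131,-0.039,0.134,0],
    [1,0.131,-0.039,0.134,0],
    [1,0.131,-0.039,0.134,0],
    [1,0.131,-0.039,0.134,0],
    [1,0.131,-0.039,0.134,0],
  ],
)

```text
time: 9.7
position: [0.432, 0.3973, 0.0303]
eef_rot: [2.196, 2.247, 0.001]
wrist_force: [0.2, 0.6, -0.2]
gripper_width: 0.0561
grip_force: 0.0
```

Request:
jog_arm(
  targets=[
    [1,0,0,0,0],
    [1,0,0,-0.02,0],
    [1,0,0,-0.06,0],
    [1,0,0,-0.1,0],
    [1,-0.1,0.04,-0.1,0],
    [1,-0.1,0.04,-0.1,0],
    [1,-0.1,0.04,-0.1,0],
  ],
)

```text
time: 10.4
position: [0.4753, 0.2946, 0.13]
eef_rot: [2.199, 2.243, -0.0]
wrist_force: [0.5, 0.5, -1.5]
gripper_width: 0.0434
grip_force: 25.0
```

```bash
python3 -c "
from h import *
s=state();print(s['position'],s['gripper_width'],s['grip_force'],s['wrist_force'],s['time'])
plan(.5166,.1865,.12,1.3)"
```

```text
[0.47532702 0.29457071 0.12999499] 0.04341280029501806 24.999134424779186 [ 0.53207251  0.54496958 -1.48313862] 10.4
shift mm [-108.9   39.1   10.1] turn -0.2 | tilt [ 0.0003 -0.0007]
```

Request:
jog_arm(
  targets=[
    [1,-0.109,0.039,0.0,0],
    [1,-0.109,0.039,0.0,0],
    [1,-0.109,0.039,0.01,0],
    [1,-0.109,0.039,0.01,0],
    [1,-0.109,0.039,0.01,0],
  ],
)

```text
time: 10.9
position: [0.5151, 0.1907, 0.1194]
eef_rot: [-2.196, -2.246, 0.001]
wrist_force: [-0.8, -0.1, -1.0]
gripper_width: 0.0435
grip_force: 25.0
```

```bash
cat > held.py <<'E'
from h import *
import sys
s=state(); p,d,cc=snap("wrist",sys.argv[1]); W=cloud("wrist",d,cc); t=s["position"]; print(t.round(4),s["gripper_width"],s["time"])
m=W[(abs(W[...,0]-t[0])<float(sys.argv[2]))&(abs(W[...,1]-t[1])<.045)&(abs(W[...,2]-t[2]-float(sys.argv[3]))<.012)]
zt=np.percentile(m[:,2],90); m=m[abs(m[:,2]-zt)<.004]
print("top z rel",(zt-t[2]).round(4),"mid",((m.min(0)+m.max(0))/2)[:2].round(4),"span",np.ptp(m,axis=0).round(4))
plan(float(sys.argv[4]),float(sys.argv[5]),float(sys.argv[6]),1.3)
E
python3 held.py w5 .02 .014 .5166 .1868 .04
```

```text
[0.5151 0.1907 0.1194] 0.04350892076036539 10.9
top z rel 0.009 mid [0.5152 0.1946] span [0.0398 0.039  0.0056]
shift mm [-4.4  1.4 79.6] turn 0.0 | tilt [-0.0005  0.0002]
```

```bash
python3 - <<'E'
from h import *
s=state();plan(.5166,.1868,.04,1.3)
p,d,cc=snap("wrist","w6"); cv2.imwrite("pics/v6.png",cv2.resize(p[200:400,160:400],(720,600),interpolation=2))
W=cloud("wrist",d,cc)
for v in range(200,345,8): print(v,(W[v,280]*1000).round(1),end=";")
ps,ds,_=snap("side","s6"); 
E
```

```text
shift mm [-4.4  1.4 79.6] turn 0.0 | tilt [-0.0005  0.0002]
200 [517.3 204.2  10.2];208 [517.4 197.9  14.7];216 [516.6 214.4  96.9];224 [516.5 214.2 112.3];232 [516.4 214.4 126.2];240 [516.5 210.6 127.9];248 [516.6 206.2 128. ];256 [516.7 202.1 128.9];264 [516.9 197.1 127.7];272 [517.  192.9 128.7];280 [517.1 187.8 127.8];288 [517.2 183.  127.9];296 [517.3 177.8 127.3];304 [515.8 222.9 205.7];312 [515.8 221.9 207.7];320 [515.9 219.9 208.1];328 [515.9 217.9 208.4];336 [5.211e+02 5.330e+01 5.000e-01];344 [520.6  67.9  30.7];
```

View pics/v6.png

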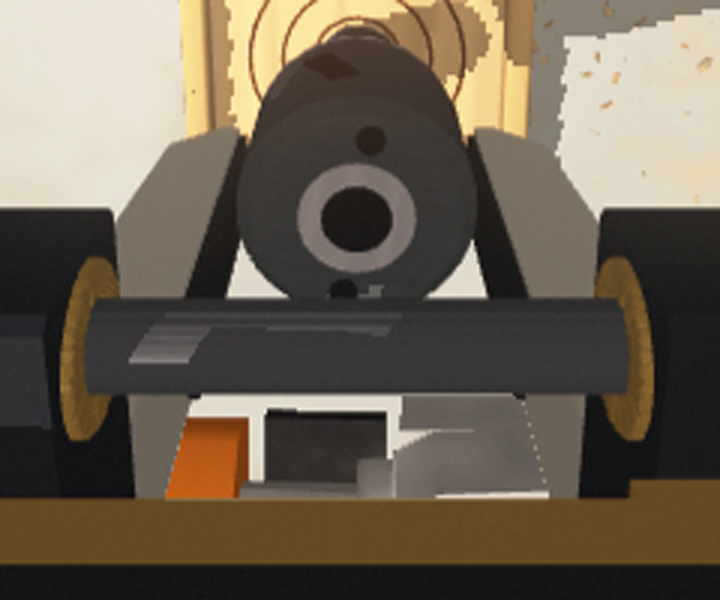

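Top of the held middle saw lies only 8.5 mm above the TCP (it slipped 5 mm) but hangs straight. Its hole is at about (279,273) in the full picture. I correct sideways and then check.

Request:
jog_arm(
  targets=[
    [1,-0.0055,0,0.01,0],
    [1,-0.0055,0,0.02,0],
    [1,-0.0055,0,0.025,0],
    [1,-0.0055,0,0.025,0],
  ],
)

```text
time: 11.45
position: [0.5151, 0.1845, 0.0936]
eef_rot: [-2.195, -2.246, 0.003]
wrist_force: [-0.2, -0.3, -0.8]
gripper_width: 0.0433
grip_force: 25.0
```

```bash
python3 - <<'E'
from h import *
s=state();print(s["position"],s["joint_positions"],s["qd"].round(3))
p,d,cc=snap("wrist","w7"); W=cloud("wrist",d,cc)
for v in range(200,300,6): print(v,(W[v,280]*1000).round(1),end=";")
print(state()["position"])
E
```

```text
[0.51505957 0.1844738  0.09355496] [2.58810405e-01 5.29868888e-01 1.77020079e+00 5.25097335e-05
 8.43431655e-01 2.35885062e-01] [-0.001 -0.018 -0.013  0.     0.015  0.   ]
200 [516.8 203.6  10.4];206 [516.9 198.7  10.7];212 [516.5 207.7  61.3];218 [516.5 208.   75.8];224 [516.4 207.7  86.6];230 [516.4 207.7  96.8];236 [516.4 205.8 100.8];242 [516.5 202.5 101. ];248 [516.6 199.6 101.9];254 [516.7 195.8 100.9];260 [516.7 193.  102.3];266 [516.8 189.8 102.7];272 [516.9 186.3 102.7];278 [517.  182.5 102.2];284 [517.1 179.1 102.5];290 [517.2 175.2 101.8];296 [517.3 171.  101. ];[0.51543639 0.18453013 0.09417006]
```

Request:
jog_arm(
  targets=[
    [1,0.001,0.0005,0.01,0],
    [1,0.001,0.0005,0.018,0],
    [1,0.001,0.0005,0.024,0],
    [1,0.001,0.0005,0.03,0],
    [1,0.001,0.0005,0.036,0],
    [1,0.001,0.0005,0.041,0],
    [1,0.001,0.0005,0.044,0],
    [1,0.001,0.0005,0.046,0],
    [1,0.001,0.0005,0.047,0],
    [1,0.001,0.0005,0.047,0],
  ],
)

```text
time: 12.5
position: [0.5162, 0.1855, 0.0477]
eef_rot: [2.196, 2.247, 0.0]
wrist_force: [0.9, 0.4, -0.4]
gripper_width: 0.0437
grip_force: 25.0
```

Request:
jog_arm(
  targets=[
    [1,0,0,0.001,0],
    [1,0,0,0.002,0],
    [0.3,0,0,0.002,0],
    [0.3,0,0,0.002,0],
    [0.3,0,0,0.002,0],
    [0.3,0,0,0.002,0],
    [0.1,0,0,-0.03,0],
    [0,0,0,-0.08,0],
    [0,0.06,0.0,-0.11,0],
    [0,0.1,0.0,-0.11,0],
    [0,0.1,0.0,-0.11,0],
    [0,0.1,0.0,-0.11,0],
  ],
)

```text
time: 13.7
position: [0.5135, 0.2864, 0.1576]
eef_rot: [2.194, 2.249, -0.0]
wrist_force: [-0.4, -0.9, -0.4]
gripper_width: 0.0927
grip_force: 0.0
```

```bash
python3 look.py w8; python3 -c "
from h import *
plan(.5643,.388,.15,1.3)"
```

```text
[0.5135 0.2864 0.1576] 13.7
middle@post z [0.0529 0.0552] c [0.5168 0.2054] mean [0.5169 0.2059] span [0.0323 0.0085 0.006 ] 183
large z [0.0527 0.054 ] c [0.5648 0.3881] mean [0.5641 0.3885] span [0.0637 0.0632 0.0077] 5086
shift mm [101.5  53.3   7.1] turn 0.1 | tilt [-0.0008 -0.0006]
```

Request:
jog_arm(
  targets=[
    [0,0.101,0.053,0.0,0],
    [0,0.101,0.053,0.0,0],
    [0,0.101,0.053,0.03,0],
    [0,0.101,0.053,0.07,0],
    [0,0.101,0.053,0.105,0],
    [0,0.101,0.053,0.122,0],
    [0,0.101,0.053,0.122,0],
    [0,0.101,0.053,0.122,0],
    [1,0.101,0.053,0.122,0],
    [1,0.101,0.053,0.122,0],
    [1,0.101,0.053,0.122,0],
    [1,0.101,0.053,0.122,0],
  ],
  squeeze=40,
)

```text
time: 14.95
position: [0.5647, 0.3878, 0.0363]
eef_rot: [2.196, 2.247, 0.001]
wrist_force: [-2.3, -0.1, 2.0]
gripper_width: 0.0657
grip_force: 1.2
```

Request:
jog_arm(
  targets=[
    [1,0,0,0,0],
    [1,0,0,0,0],
    [1,0,0,0,0],
    [1,0,0,-0.01,0],
    [1,0,0,-0.04,0],
    [1,0,0,-0.08,0],
    [1,0,0,-0.1,0],
    [1,-0.1,-0.025,-0.1,0],
    [1,-0.1,-0.025,-0.1,0],
    [1,-0.1,-0.025,-0.1,0],
    [1,-0.1,-0.025,-0.1,0],
  ],
)

```text
time: 16.05
position: [0.542, 0.2863, 0.1364]
eef_rot: [2.198, 2.245, 0.001]
wrist_force: [0.5, 0.2, -1.4]
gripper_width: 0.0639
grip_force: 40.0
```

```bash
python3 -c "
from h import *
s=state();print(s['position'],s['gripper_width'],s['grip_force'],s['wrist_force'],s['time'])
plan(.5166,.186,.13,1.3)"
```

```text
[0.5419828  0.28628728 0.13635615] 0.06387807727919684 39.99916282202321 [ 0.46738236  0.198249   -1.36608962] 16.05
shift mm [-99.7 -27.5   6.3] turn -0.1 | tilt [0.0004 0.0002]
```

Request:
jog_arm(
  targets=[
    [1,-0.1,-0.027,0.0,0],
    [1,-0.1,-0.027,0.0,0],
    [1,-0.1,-0.027,0.01,0],
    [1,-0.1,-0.027,0.02,0],
    [1,-0.1,-0.027,0.02,0],
    [1,-0.1,-0.027,0.02,0],
    [1,-0.1,-0.027,0.02,0],
  ],
)

```text
time: 16.75
position: [0.5175, 0.1876, 0.1158]
eef_rot: [2.194, 2.248, 0.001]
wrist_force: [-0.6, 0.5, -2.0]
gripper_width: 0.0639
grip_force: 40.0
```

```bash
cat > held2.py <<'E'
from h import *
import sys
s=state();print(s["position"],s["gripper_width"],s["time"])
p,d,cc=snap("wrist",sys.argv[1]); W=cloud("wrist",d,cc)
for v in range(190,300,6): print(v,(W[v,280]*1000).round(1),end=";")
plan(.5166,.1865,.046,1.3)
E
python3 held2.py w9
```

```text
[0.51746827 0.18763127 0.11581373] 0.0638872020554378 16.75
190 [519.4 210.9  11.6];196 [519.4 209.   27.2];202 [518.7 220.1  94.5];208 [518.6 219.9 108. ];214 [518.5 219.6 119.1];220 [518.5 219.4 129.2];226 [518.5 217.3 132. ];232 [518.6 214.2 131.9];238 [518.7 211.2 132.1];244 [518.8 208.1 132.2];250 [518.8 205.1 132.6];256 [518.9 201.9 132.4];262 [519.  199.1 133.3];268 [519.1 195.6 132.7];274 [519.1 192.9 133.8];280 [519.2 189.6 134. ];286 [519.3 186.3 134. ];292 [519.4 182.3 132.9];298 [519.5 178.4 132.2];shift mm [-0.9 -0.9 69.9] turn 0.1 | tilt [0.0005 0.0002]
```

Request:
jog_arm(
  targets=[
    [1,-0.001,-0.001,0.0,0],
    [1,-0.001,-0.001,0.012,0],
    [1,-0.001,-0.001,0.022,0],
    [1,-0.001,-0.001,0.03,0],
    [1,-0.001,-0.001,0.037,0],
    [1,-0.001,-0.001,0.044,0],
    [1,-0.001,-0.001,0.051,0],
    [1,-0.001,-0.001,0.058,0],
    [1,-0.001,-0.001,0.063,0],
    [1,-0.001,-0.001,0.066,0],
    [1,-0.001,-0.001,0.068,0],
    [1,-0.001,-0.001,0.068,0],
  ],
)

```text
time: 18.0
position: [0.5161, 0.1855, 0.0476]
eef_rot: [-2.196, -2.247, 0.0]
wrist_force: [0.3, 0.3, -1.2]
gripper_width: 0.0636
grip_force: 40.0
```

Request:
jog_arm(
  targets=[
    [1,0,0,0.001,0],
    [1,0,0,0.002,0],
    [0.05,0,0,0.002,0],
    [0.05,0,0,0.002,0],
    [0.05,0,0,0.002,0],
    [0.05,0,0,0.002,0],
    [0,0,0,-0.03,0],
    [0,0,0,-0.08,0],
    [0,0.06,0.0,-0.11,0],
    [0,0.1,0.0,-0.14,0],
    [0,0.1,0.0,-0.14,0],
    [0,0.1,0.0,-0.14,0],
  ],
)

```text
time: 19.2
position: [0.514, 0.287, 0.1887]
eef_rot: [2.193, 2.249, 0.003]
wrist_force: [-0.5, -0.0, 0.7]
gripper_width: 0.093
grip_force: 0.0
```

```bash
python3 look.py w10; python3 - <<'E'
from h import *
plan(.442,-.24,.2,96.4)
ps,ds,_=snap("side","s10"); W=np.load("w10.npz")["p"]
cv2.imwrite("pics/v10.png",np.hstack([cv2.resize(W[150:340,200:400],(400,380),interpolation=2),cv2.resize(ps[150:230,200:300],(400,380),interpolation=2)]))
E
```

```text
[0.514  0.287  0.1887] 19.2
large@post z [0.0625 0.0638] c [0.5174 0.2037] mean [0.5171 0.2027] span [0.0616 0.0293 0.0068] 1208
shift mm [-523.6  -84.3  -12.6] turn -95.0 | tilt [-0.0001 -0.0003]
```

View pics/v10.png

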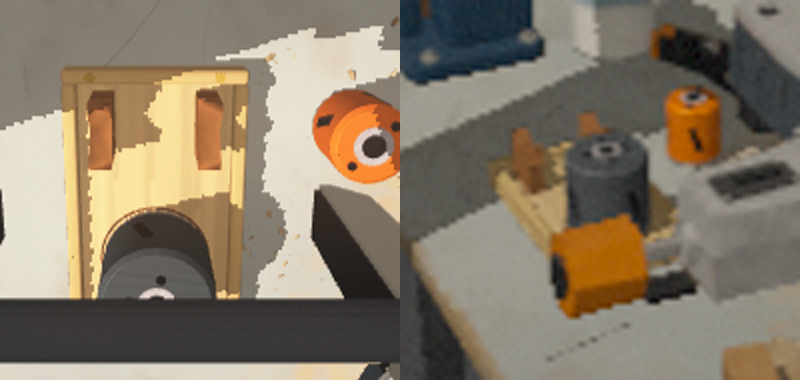

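The view shows the large saw seated concentric on its ring (top 62.5 mm), with the rests at (100,130) and (208,130) in the left crop clear. Now the arbor.

Request:
jog_arm(
  targets=[
    [0,-0.561,-0.142,0,83.8],
    [0,-0.561,-0.142,0,83.8],
    [0,-0.561,-0.142,0,83.8],
    [0,-0.561,-0.142,0,83.8],
    [0,-0.561,-0.142,0,83.8],
    [0,-0.561,-0.142,0,83.8],
    [0,-0.561,-0.142,0,83.8],
    [0,-0.561,-0.142,0,83.8],
    [0,-0.561,-0.142,0,83.8],
    [0,-0.561,-0.142,0,83.8],
    [0,-0.561,-0.142,0,83.8],
    [0,-0.561,-0.142,0,83.8],
  ],
)

```text
time: 20.5
position: [0.3819, -0.2819, 0.1865]
eef_rot: [-3.134, -0.2, 0.003]
wrist_force: [0.4, 0.6, -0.1]
gripper_width: 0.093
grip_force: 0.0
```

Request:
jog_arm(
  targets=[
    [0.3,0,0,0,0],
    [0.3,0,0,0,0],
  ],
)

```text
time: 20.7
position: [0.3831, -0.2789, 0.1865]
eef_rot: [-3.133, -0.201, 0.003]
wrist_force: [-0.5, 0.4, -0.8]
gripper_width: 0.0813
grip_force: 0.0
```

```bash
python3 - <<'E'
from h import *
s=state();print(s["position"],s["joint_positions"].round(2),s["time"]); plan(.4434,-.2767,.1,-82.5)
p,d,cc=snap("wrist","w11"); W=cloud("wrist",d,cc)
sel=(abs(W[...,0]-.443)<.07)&(abs(W[...,1]+.277)<.045)
m=W[sel&(W[...,2]>.021)&(W[...,2]<.04)]; print("collar",np.percentile(m[:,2],[50,95]).round(4),cv2.minAreaRect(m[:,:2].astype(np.float32)*1000),m.mean(0).round(4))
m=W[sel&(W[...,2]>.0135)&(W[...,2]<.04)]; r=cv2.minAreaRect(m[:,:2].astype(np.float32)*1000); print("all",r)
for x in np.arange(.395,.5,.01):
    q=m[abs(m[:,0]-x)<.005]
    if len(q)>3: print(round(x,3),len(q),(q[:,1].min()*1000).round(1),(q[:,1].max()*1000).round(1),q[:,2].max().round(4))
cv2.imwrite("pics/v11.png",p)
E
```

```text
[ 0.3831337  -0.27890016  0.18650608] [-0.73  0.27  1.89 -0.    0.98  0.71] 20.7
shift mm [60.2  5.7 86.4] turn -0.1 | tilt [-0.0019  0.0017]
collar [0.0256 0.0277] ((438.7336120605469, -277.886962890625), (28.168006896972656, 24.264102935791016), 9.751236915588379) [ 0.4402 -0.2774  0.025 ]
all ((440.9638366699219, -277.52655029296875), (95.40172576904297, 25.43362808227539), 7.183957576751709)
0.395 18 -285.5 -280.9 0.018
0.405 64 -286.2 -278.4 0.019
0.415 64 -284.7 -277.1 0.0184
0.425 111 -286.9 -266.2 0.0281
0.435 250 -291.7 -264.9 0.0288
0.445 251 -290.1 -263.7 0.0293
0.455 137 -288.7 -263.6 0.0286
0.465 91 -279.0 -269.5 0.0204
0.475 95 -277.6 -267.0 0.0204
0.485 79 -276.3 -266.4 0.0205
```

View pics/v11.png

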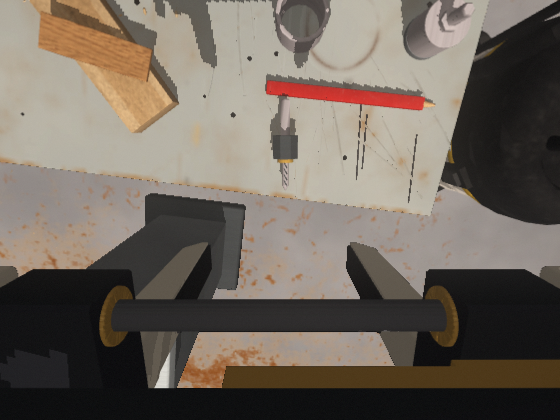

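The arbor's drill tip is at (285,187), its collar at (285,147) and its shank end at (283,97) by the pencil. Its axis lies at about 7.3° to world x.

Request:
jog_arm(
  targets=[
    [0.3,0.057,0.006,0.05,0],
    [0.3,0.057,0.006,0.1,0],
    [0.3,0.057,0.006,0.13,0],
    [0.3,0.057,0.006,0.15,0],
    [0.3,0.057,0.006,0.163,0],
    [0.3,0.057,0.006,0.169,0],
    [0.3,0.057,0.006,0.169,0],
    [0.3,0.057,0.006,0.169,0],
    [1,0.057,0.006,0.169,0],
    [1,0.057,0.006,0.169,0],
    [1,0.057,0.006,0.169,0],
    [1,0.057,0.006,0.169,0],
  ],
  squeeze=45,
)

```text
time: 21.95
position: [0.4421, -0.2772, 0.019]
eef_rot: [3.135, 0.206, 0.0]
wrist_force: [0.8, 0.5, -0.0]
gripper_width: 0.0377
grip_force: 0.0
```

Request:
jog_arm(
  targets=[
    [1,0.057,0.0,0,0],
    [1,0.0,0.0,0,0],
    [1,0,0,0,0],
  ],
)

```text
time: 22.25
position: [0.441, -0.2773, 0.0189]
eef_rot: [3.134, 0.207, 0.001]
wrist_force: [-0.4, -0.9, 0.3]
gripper_width: 0.0157
grip_force: 50.0
```

I slipped a wrong shift into the first row of that call, so I look before doing anything else.

```bash
python3 - <<'E'
from h import *
s=state();print(s["position"],s["gripper_width"],s["grip_force"],s["wrist_force"],s["time"])
p,d,cc=snap("wrist","w12"); ps,ds,_=snap("side","s12"); W=cloud("wrist",d,cc)
cv2.imwrite("pics/v12.png",np.hstack([cv2.resize(p[120:340,180:380],(400,440),interpolation=2),cv2.resize(ps[240:340,260:350],(400,440),interpolation=2)]))
E
```

```text
[ 0.44101327 -0.27725765  0.01892916] 0.015655374825476177 50.036820081368205 [-0.36225185 -0.86682083  0.3448006 ] 22.25
```

View pics/v12.png

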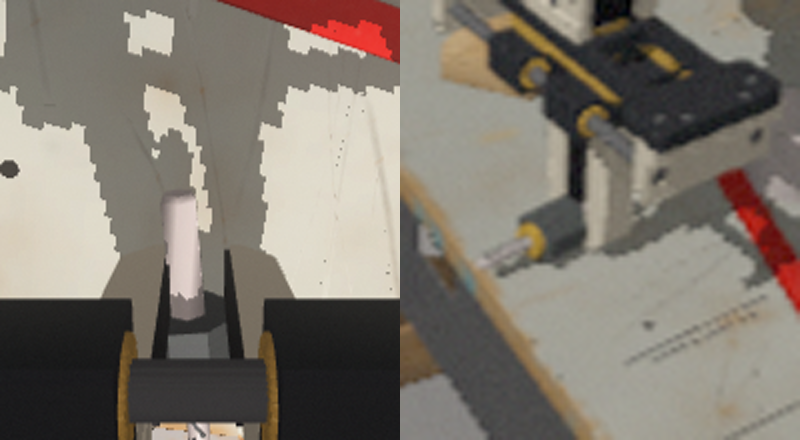

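The fingers hold the shank just behind the collar, and the arbor has been dragged a little toward the bench edge but is still on it. I let go, rise and measure again.

Request:
jog_arm(
  targets=[
    [0.9,0,0,0,0],
    [0.7,0,0,0,0],
    [0.5,0,0,0,0],
    [0.4,0,0,0,0],
    [0.4,0,0,-0.02,0],
    [0.3,0,0,-0.06,0],
    [0.3,0,0,-0.1,0],
    [0.3,-0.057,0,-0.14,0],
    [0.3,-0.057,0,-0.169,0],
    [0.3,-0.057,0,-0.169,0],
    [0.3,-0.057,0,-0.169,0],
  ],
)

```text
time: 23.45
position: [0.3856, -0.2848, 0.1883]
eef_rot: [3.134, 0.205, 0.002]
wrist_force: [-0.2, 0.1, -1.2]
gripper_width: 0.0652
grip_force: 0.0
```

```bash
cat > arb.py <<'E'
from h import *
import sys
s=state();print(s["position"],s["time"])
p,d,cc=snap("wrist",sys.argv[1]); W=cloud("wrist",d,cc)
sel=(abs(W[...,0]-.435)<.08)&(abs(W[...,1]+.277)<.045)
m=W[sel&(W[...,2]>.0215)&(W[...,2]<.04)]; print("collar",np.percentile(m[:,2],[50,95]).round(4),cv2.minAreaRect(m[:,:2].astype(np.float32)*1000),m.mean(0).round(4))
m=W[sel&(W[...,2]>.0125)&(W[...,2]<.04)]; r=cv2.minAreaRect(m[:,:2].astype(np.float32)*1000); print("all",r)
for x in np.arange(.365,.5,.005):
    q=m[abs(m[:,0]-x)<.0025]
    if len(q)>3: print(round(x,3),len(q),(q[:,1].min()*1000).round(1),(q[:,1].max()*1000).round(1),q[:,2].max().round(4))
E
python3 arb.py w13
```

```text
[ 0.38559366 -0.28477664  0.18831473] 23.45
collar [0.0259 0.0275] ((420.21307373046875, -277.2232360839844), (27.80246925354004, 23.46308708190918), 7.998219013214111) [ 0.4221 -0.2773  0.0253]
all ((422.3623352050781, -277.0443420410156), (93.90193939208984, 25.732900619506836), 7.484665870666504)
0.38 16 -285.7 -279.9 0.0173
0.385 28 -285.4 -279.2 0.0186
0.39 26 -284.7 -278.6 0.0177
0.395 26 -284.1 -278.0 0.0182
0.4 27 -283.4 -277.3 0.018
0.405 35 -287.7 -271.2 0.0232
0.41 81 -291.4 -266.4 0.0282
0.415 113 -291.2 -265.8 0.0284
0.42 110 -290.5 -265.2 0.0283
0.425 121 -289.9 -263.5 0.0289
0.43 120 -289.1 -262.9 0.0277
0.435 81 -288.4 -266.1 0.0275
0.44 45 -279.2 -270.1 0.0199
0.445 44 -278.5 -269.5 0.0209
0.45 44 -277.8 -268.8 0.0207
0.455 45 -277.2 -268.2 0.0203
0.46 45 -276.5 -267.5 0.0198
0.465 46 -275.8 -266.9 0.0209
0.47 15 -275.2 -266.8 0.019
```

Request:
jog_arm(
  targets=[
    [0.3,0.037,-0.003,0.05,0],
    [0.3,0.037,-0.003,0.1,0],
    [0.3,0.037,-0.003,0.14,0],
    [0.3,0.037,-0.003,0.165,0],
    [0.3,0.037,-0.003,0.17,0],
    [0.3,0.037,-0.003,0.17,0],
    [1,0.037,-0.003,0.17,0],
    [1,0.037,-0.003,0.17,0],
    [1,0.037,-0.003,0.17,0],
    [1,0.037,-0.003,0.17,0],
    [1,0.037,-0.003,0.17,0],
    [1,0.037,-0.003,0.17,0],
  ],
)

```text
time: 24.7
position: [0.4219, -0.2769, 0.0179]
eef_rot: [3.135, 0.206, 0.0]
wrist_force: [0.1, -0.6, 0.7]
gripper_width: 0.0249
grip_force: 45.0
```

Request:
jog_arm(
  targets=[
    [1,0,0,0,0],
    [1,0,0,0,0],
  ],
)

```text
time: 24.9
position: [0.4219, -0.2769, 0.0179]
eef_rot: [3.135, 0.206, 0.0]
wrist_force: [-0.3, -0.2, 2.3]
gripper_width: 0.0256
grip_force: 45.0
```

Request:
jog_arm(
  targets=[
    [1,0,0,-0.01,0],
    [1,0,0,-0.04,0],
    [1,0,0,-0.09,0],
    [1,0,0,-0.14,0],
    [1,0,0,-0.16,0],
    [1,0.08,-0.26,-0.16,0],
    [1,0.08,-0.26,-0.16,0],
    [1,0.08,-0.26,-0.16,0],
    [1,0.08,-0.26,-0.16,0],
    [1,0.08,-0.26,-0.16,0],
    [1,0.08,-0.26,-0.16,0],
    [1,0.08,-0.26,-0.16,0],
  ],
)

```text
time: 26.1
position: [0.4669, -0.006, 0.1781]
eef_rot: [-3.134, -0.211, 0.0]
wrist_force: [0.3, -0.6, -2.3]
gripper_width: 0.0256
grip_force: 45.0
```

Request:
jog_arm(
  targets=[
    [1,0.083,-0.272,0,6.2],
    [1,0.083,-0.272,0,6.2],
    [1,0.083,-0.272,0,6.2],
    [1,0.083,-0.272,0,6.2],
    [1,0.083,-0.272,0,6.2],
    [1,0.083,-0.272,0,6.2],
    [1,0.083,-0.272,0,6.2],
    [1,0.083,-0.272,0,6.2],
    [1,0.083,-0.272,0,6.2],
    [1,0.083,-0.272,0,6.2],
  ],
)

```text
time: 27.1
position: [0.514, 0.2707, 0.1779]
eef_rot: [3.141, 0.033, -0.0]
wrist_force: [0.5, 0.6, -1.2]
gripper_width: 0.0255
grip_force: 45.0
```

```bash
python3 - <<'E'
from h import *
s=state();print(s["position"],s["joint_positions"].round(2),s["gripper_width"],s["time"]); plan(.5144,.2723,.1,-88.7)
p,d,cc=snap("wrist","w14"); W=cloud("wrist",d,cc); t=s["position"]
m=W[(abs(W[...,1]-t[1])<.012)&(W[...,2]>t[2]-.03)&(W[...,2]<t[2]+.02)&(abs(W[...,0]-t[0])<.06)]
for x in np.arange(-.05,.056,.005):
    q=m[abs(m[:,0]-t[0]-x)<.0025]
    if len(q)>3: print(round(x,3),len(q),((q[:,1].min()-t[1])*1000).round(1),((q[:,1].max()-t[1])*1000).round(1),((q[:,2].max()-t[2])*1000).round(1))
cv2.imwrite("pics/v14.png",cv2.resize(p[120:345,160:400],(640,600),interpolation=2))
E
```

```text
[0.51396434 0.27067734 0.1778971 ] [ 0.4   0.47  1.62 -0.    1.05  1.95] 0.025536959817198262 27.1
shift mm [ 0.5 -1.6 77.9] turn -0.1 | tilt [-0.0002 -0.0002]
-0.045 14 -1.7 1.3 -1.5
-0.02 14 -2.9 3.5 0.1
-0.015 27 -3.9 5.2 4.7
-0.01 308 -11.6 12.0 9.9
-0.005 366 -12.0 12.0 10.3
-0.0 369 -12.0 12.0 19.4
0.005 400 -12.0 12.0 17.9
0.01 791 -12.0 12.0 16.3
0.015 175 -11.8 5.8 9.7
0.02 160 -3.5 5.8 2.1
0.025 157 -3.4 5.9 2.7
0.03 164 -3.3 6.0 2.5
0.035 162 -3.1 6.0 2.1
0.04 170 -3.0 6.1 2.2
0.045 177 -2.8 6.3 2.0
0.05 42 -1.7 5.2 0.5
```

View pics/v14.png

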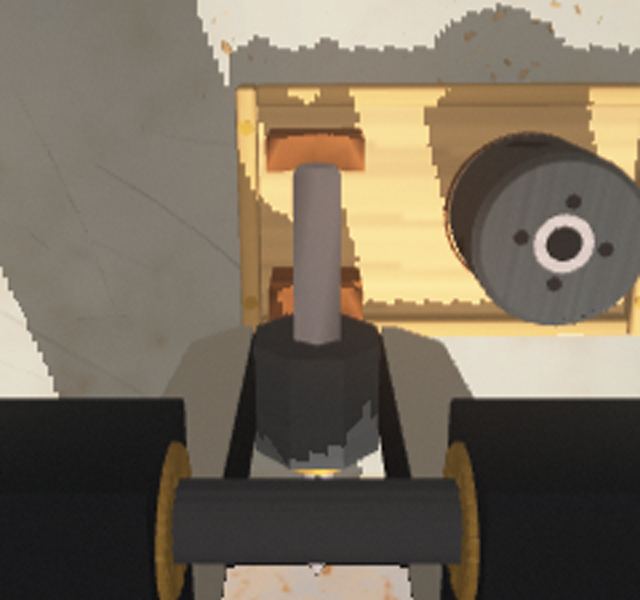

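The held arbor is lined up: shank over the far rest at (315,150) in the crop, drill over the near one. Lowering.

Request:
jog_arm(
  targets=[
    [1,0.0005,-0.001,0.03,0],
    [1,0.0005,-0.001,0.07,0],
    [1,0.0005,-0.001,0.1,0],
    [1,0.0005,-0.001,0.115,0],
    [1,0.0005,-0.001,0.122,0],
    [1,0.0005,-0.001,0.127,0],
    [1,0.0005,-0.001,0.13,0],
    [1,0.0005,-0.001,0.132,0],
    [1,0.0005,-0.001,0.133,0],
    [1,0.0005,-0.001,0.134,0],
    [1,0.0005,-0.001,0.134,0],
  ],
)

```text
time: 28.25
position: [0.5144, 0.2731, 0.0439]
eef_rot: [-3.141, -0.036, -0.0]
wrist_force: [0.5, 0.5, -2.8]
gripper_width: 0.0252
grip_force: 45.0
```

Request:
jog_arm(
  targets=[
    [1,0,0,0.001,0],
    [1,0,0,0.0015,0],
    [1,0,0,0.0015,0],
  ],
)

```text
time: 28.55
position: [0.5146, 0.273, 0.0428]
eef_rot: [-3.141, -0.036, -0.001]
wrist_force: [-2.1, -1.9, 5.7]
gripper_width: 0.0254
grip_force: 45.0
```

Request:
jog_arm(
  targets=[
    [0.7,0,0,0,0],
    [0.6,0,0,0,0],
    [0.6,0,0,0,0],
    [0.6,0,0,0,0],
    [0.6,0,0,-0.01,0],
    [0.6,0,0,-0.03,0],
    [0.6,0,0,-0.06,0],
    [0.5,-0.03,0,-0.1,0],
    [0.3,-0.06,0,-0.15,0],
    [0.3,-0.08,0,-0.17,0],
    [0.3,-0.08,0,-0.17,0],
    [0.3,-0.08,0,-0.17,0],
  ],
)

```text
time: 29.75
position: [0.4345, 0.2713, 0.2131]
eef_rot: [-3.141, -0.036, -0.003]
wrist_force: [0.5, -0.6, -0.4]
gripper_width: 0.0646
grip_force: 0.0
```

```bash
python3 - <<'E'
from h import *
s=state();print(s["position"],s["time"],s["wrist_force"])
p,d,cc=snap("wrist","w15"); W=cloud("wrist",d,cc)
m=W[(abs(W[...,1]-.273)<.016)&(W[...,2]>.030)&(W[...,2]<.07)&(abs(W[...,0]-.5144)<.06)]
for x in np.arange(-.05,.056,.01):
    q=m[(abs(m[:,0]-.5144-x)<.005)]
    if len(q)>3: print(round(x,3),len(q),q[q[:,2].argmax()].round(4))
m=W[(np.hypot(W[...,0]-.5166,W[...,1]-.1865)<.04)&(abs(W[...,2]-.062)<.003)]; print("large",((m.min(0)+m.max(0))/2).round(4),np.ptp(m,axis=0).round(4),np.median(m[:,2]))
ps,_,_=snap("side","s15")
cv2.imwrite("pics/v15.png",np.hstack([cv2.resize(p[60:300,180:420],(480,480),interpolation=2),cv2.resize(ps[150:240,210:270],(320,480),interpolation=2)]))
E
```

```text
[0.4344874  0.27132927 0.21310935] 29.75 [ 0.45197493 -0.56255897 -0.35063729]
-0.04 46 [0.4755 0.2715 0.0399]
-0.03 288 [0.4815 0.2579 0.0445]
-0.02 118 [0.4987 0.2742 0.0454]
-0.01 217 [0.5049 0.2712 0.0512]
0.0 249 [0.5187 0.2676 0.0516]
0.01 209 [0.5253 0.2678 0.0521]
0.02 154 [0.5378 0.2872 0.0442]
0.03 327 [0.5447 0.2732 0.0447]
0.04 112 [0.5569 0.2735 0.0444]
0.05 26 [0.5597 0.2736 0.0442]
large [0.518  0.1858 0.062 ] [0.0632 0.0637 0.0059] 0.06265631857477749
```

View pics/v15.png

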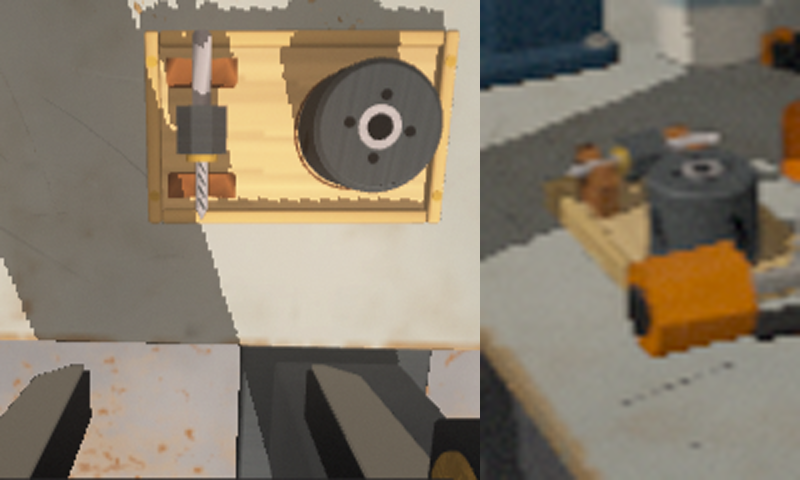

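The arbor lies in both Vs (collar at (202,130) in the crop) with its axis near 37 mm. The large saw stands level on its ring at (380,128), top 62 mm. Tool is clear, so I hand in.

```bash
python3 -c "
from station import *
print(sign_off())"
```

```text
the job is handed in; nothing more can be done
None
```

Kit packed and handed in at about 30 s: all three saws are nested over the post on the tray's floor and the arbor lies in its two V rests. During the arbor pick a mistyped move dragged it about 19 mm along the bench, and I then re-measured and re-grasped it.

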